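# Put the microscope objectives away in their storage bases

## Robot

A 6-joint arm with a two-finger parallel gripper is mounted at the origin on the work surface. World frame = base frame: x ahead of the robot, y to its left, z up, the work surface at z = 0. Lengths are in mm, angles in rad, forces in N, time in s.
With the tool pointing down it reaches from about 400 to 925 mm from the base axis. Payload 3.4 kg.
Tool frame: the origin (TCP) lies where the fingers leave the gripper's body, on its centre line; the fingertips stand 73 mm ahead of it and the grasp point (between the pads) lies 54 mm ahead of it; z points along the fingers, y is the line along which they close (so a half turn about z gives the same grasp; the last joint's range is limited). The gripper opens to 85 mm and grips with 20 to 120 N. Pads are 22 mm wide; open, the fingers measure 114 mm over their backs; the gripper's body (76 mm by 85 mm) begins 54 mm behind the grasp point. The pads swing forward as they close: fully open they stand 13 mm farther back than shut.
Start: joints at [-1.341, 0.307, 1.506, -0, 1.328, -0.073], TCP at [171.986, -548.682, 303.905] pointing down, gripper open.
Joint ranges: [-3.12, 3.12], [-1.05, 2.28], [0.14, 2.33], [-1.42, 4.57], [0.1, 2.73], [-2.68, 2.68]. Speed limits (rad/s): [2.57, 2.57, 3.14, 3.14, 3.14, 3.14].

## Interface

Orientations are given as a rotation vector (axis times angle).
In Python, from workcell import * gives the robot as it stands.
- The arm moves only by the tool carry_out, never from a script. Its arguments are lists of equal length, an entry for each row: "grip": the opening, from 0 (shut) to 1 (fully open); "translation": the shift along the tool's x, y, z in mm, a list of three; "twist": the turn, a rotation vector about the tool's x, y, z in degrees, a list of three. A call has 1 to 5 rows; each row shifts and turns the commanded pose from where the row before left it, along the tool's axes as they then stand; what a row does not reach is not made up. A row lasts 1/8 s, in which the tool goes at most 62.5 mm and 10.7 degrees, less where a joint would pass 70% of its speed; a pose out of reach is approached as far as the arm can. A call is refused whole if a number of a shift passes 62.5 or a number of a turn 10.7, either way. A call with a gripper value outside its range is refused whole. The fingers move at their own pace and stop on an object; "squeeze" is the grip in N (left out, the last holds). Time passes only in rows, so rows that do not move let the fingers close. It gives the time, the measured TCP pose, the force, the opening and the grip force at its end, in the units of the state.
- get_obs(): the state, without advancing time (a new reading comes with each control period).
- grab_frame(name): name is "side" or "top"; returns (picture, depth): 400x640x3 uint8, red, green, blue; 400x640 float32, mm along the optical axis (not along the pixel's ray), 0 where there is no reading.
- camera_info(name): a dict with "fx", "fy", "cx", "cy" (pixels), "dist_coeffs" ([k1, k2, p1, p2, k3] as OpenCV has them; the pictures are not rectified), "R" (3x3) and "t" (3): a world point X has camera coordinates R X + t. Camera axes: x right, y down, z forward; pixel columns grow to the right and rows downward; lengths in mm; the calibration is good to about 2 mm. A picture is of the moment at which its call begins. camera_info takes no time and is no camera call.
- finish_job(): hands the job in; it is judged then, once.
Trained networks look in the newest picture that a camera, given by its name, has taken for a name from the list of things; names that differ only in an ending like _2 or _b are one class to them, and where a whole thing is asked for, a point or a joint stands for the part that bears it (a point fixed in the world has none). Each returns a list of dicts, best first, with "p" (0 to 1); they miss things now and then, are a little off and sometimes report something else, mostly with a low value. They report only what shows in the picture. A call takes as long as a camera call. They do not tell look-alikes from the thing itself.
- search_frame(camera, target): "point" ([x, y, z] in mm, in world coordinates, good to about 4 mm: the middle of the surface that is visible of it).
- spot_point(camera, target): "point" ([x, y, z] in mm, in world coordinates, good to about 4 mm: a listed point, or the origin of a listed thing).
The state is a dict: "t": time; "qpos": joint angles; "qd": joint speeds; "effort": joint torques, N m; "eef_pos": TCP position; "ee_rot": TCP orientation; "wrist_force": force on the tool from outside, world axes, zero at the start; "torque": the same for the moment, N m; "grip_width": finger opening in mm; "grasp_force": force on a finger pad.
Only numpy, scipy, OpenCV 4.12 (cv2) and the standard library are available. Lean on these libraries where they do the work, as an engineer would, in place of code of your own. Each camera call takes 0.05 s, during which the arm holds its last target. There are 200 camera calls.

## Task

Put the four microscope objectives (the bright metal barrels with a tapered nose) away: stand each one upright, nose up, inside the round black storage base of its own size, the smallest objective in the smallest base and so on up to the largest in the largest. They are delicate optics, so set them down rather than dropping them and do not knock any over, and leave the two black eyepieces standing where they are.

Things in the scene. Friction and masses are not known exactly. Their poses are not given: they have to be found in the camera images.
- objective_tiny: The smallest of four microscope objectives: a loose metal barrel standing upright on its thread, narrow lens nose up. Barrel diameter 20 mm, total height 36 mm, about 60 g. Straight cylindrical side from 5 mm to 27 mm above its underside, then it tapers to the nose; the lowest 5 mm (the brass thread) is 4 mm smaller in diameter. Origin: centre of its underside; z points up along the barrel.
- objective_small: The second smallest of four microscope objectives: a loose metal barrel standing upright on its thread, narrow lens nose up. Barrel diameter 28 mm, total height 46 mm, about 110 g. Straight cylindrical side from 5 mm to 34 mm above its underside, then it tapers to the nose; the lowest 5 mm (the brass thread) is 4 mm smaller in diameter. Origin: centre of its underside; z points up along the barrel.
- objective_medium: The second largest of four microscope objectives: a loose metal barrel standing upright on its thread, narrow lens nose up. Barrel diameter 36 mm, total height 56 mm, about 190 g. Straight cylindrical side from 5 mm to 41 mm above its underside, then it tapers to the nose; the lowest 5 mm (the brass thread) is 4 mm smaller in diameter. Origin: centre of its underside; z points up along the barrel.
- objective_large: The largest of four microscope objectives: a loose metal barrel standing upright on its thread, narrow lens nose up. Barrel diameter 44 mm, total height 66 mm, about 300 g. Straight cylindrical side from 5 mm to 49 mm above its underside, then it tapers to the nose; the lowest 5 mm (the brass thread) is 4 mm smaller in diameter. Origin: centre of its underside; z points up along the barrel.
- base_tiny: The smallest of four storage bases: a shallow round black plastic cup, open at the top, fixed to the bench. Inner diameter 36 mm, outer diameter 42 mm, rim 10 mm above the bench, inner floor 3 mm above the bench. Origin: centre of its underside, at bench height; z points up. Takes the smallest objective.
- base_small: The second smallest of four storage bases: a shallow round black plastic cup, open at the top, fixed to the bench. Inner diameter 48 mm, outer diameter 54 mm, rim 10 mm above the bench, inner floor 3 mm above the bench. Origin: centre of its underside, at bench height; z points up. Takes the second smallest objective.
- base_medium: The second largest of four storage bases: a shallow round black plastic cup, open at the top, fixed to the bench. Inner diameter 60 mm, outer diameter 66 mm, rim 10 mm above the bench, inner floor 3 mm above the bench. Origin: centre of its underside, at bench height; z points up. Takes the second largest objective.
- base_large: The largest of four storage bases: a shallow round black plastic cup, open at the top, fixed to the bench. Inner diameter 72 mm, outer diameter 78 mm, rim 10 mm above the bench, inner floor 3 mm above the bench. Origin: centre of its underside, at bench height; z points up. Takes the largest objective.
- eyepiece_a: One of two loose eyepieces, not objectives, to be left alone: a ribbed black drum, diameter 39 mm and 28 mm high, with a bright tube of diameter 23 mm on top, 50 mm high in all, about 90 g. Origin: centre of its underside; z points up.
- eyepiece_b: One of two loose eyepieces, not objectives, to be left alone: a ribbed black drum, diameter 39 mm and 28 mm high, with a bright tube of diameter 23 mm on top, 50 mm high in all, about 90 g. Origin: centre of its underside; z points up.
There are look-alikes about, which are no part of the job. Leave any yellow look-alike of the base_small alone.

How it is judged (in metres and radians):
At the end, for the whole second after the job is handed in: Each objective stands upright (0.1 rad) on the inner floor of the base of its own size rank (underside 1 to 6 mm above the base's), centred within 10, 12, 14, 16 mm (smallest to largest), released and at rest; both eyepieces upright (0.1 rad) and within 20 mm of their start (horizontal distance between objective_tiny and base_tiny below 0.01 m and z of objective_tiny in the frame of base_tiny between 0.001 and 0.006 m and angle between each of objective_tiny, objective_small, objective_medium, objective_large, eyepiece_a, eyepiece_b's own z axis and vertical below 0.1 rad and linear speed of each of objective_tiny, objective_small, objective_medium, objective_large below 0.02 m/s and horizontal distance between objective_small and base_small below 0.012 m and z of objective_small in the frame of base_small between 0.001 and 0.006 m and horizontal distance between objective_medium and base_medium below 0.014 m and z of objective_medium in the frame of base_medium between 0.001 and 0.006 m and horizontal distance between objective_large and base_large below 0.016 m and z of objective_large in the frame of base_large between 0.001 and 0.006 m and distance of each of eyepiece_a, eyepiece_b from where it was at the start of the episode below 0.02 m); the robot touches nothing.
It fails at once if an objective is knocked over (angle between any of objective_tiny, objective_small, objective_medium, objective_large's own z axis and vertical above 0.7 rad).
It fails at once if an objective is dropped (falls free for more than about 2 cm) ((linear speed of objective_tiny above 0.6 m/s and contact force between the fingers and objective_tiny below 0.01 N) or (linear speed of objective_small above 0.6 m/s and contact force between the fingers and objective_small below 0.01 N) or (linear speed of objective_medium above 0.6 m/s and contact force between the fingers and objective_medium below 0.01 N) or (linear speed of objective_large above 0.6 m/s and contact force between the fingers and objective_large below 0.01 N)).
It fails at once if an eyepiece is shifted by more than 2 cm or knocked over (distance of any of eyepiece_a, eyepiece_b from where it was at the start of the episode above 0.02 m or angle between any of eyepiece_a, eyepiece_b's own z axis and vertical above 0.4 rad).
It also fails if it takes over 102 s, if anything falls off the work surface, if the arm or the gripper's body presses on something with over 40 N, if the wrist force passes 120 N, or if a joint passes its speed limit or range.

## Working session

There is one attempt and no reset: what is moved stays moved. The work goes in short steps, Python scripts to look and compute and a tool call to move; the robot and the scene stay as the last step left them, time stands still between calls to the robot, and variables do not carry over. Pictures are saved under pics/ and viewed, at most 14 in all, crops included, and the job is handed in when it is done.

Besides the shell and the picture viewer there is one more tool, called after "Call:" in YAML: its name, and indented under it one key for each argument. carry_out: Moves the arm, as the interface text tells. Its arguments: {"type":"object","properties":{"grip":{"type":"array","items":{"type":"number"}},"translation":{"type":"array","items":{"type":"array","items":{"type":"number"}}},"twist":{"type":"array","items":{"type":"array","items":{"type":"number"}}},"squeeze":{"type":"number"}},"required":["grip","translation","twist"]}

```bash
mkdir -p pics; ls; cat > h.py <<'E'
from workcell import *
import numpy as np, cv2
def snap(n,f):
    p,d=grab_frame(n); cv2.imwrite(f'pics/{f}.png',cv2.cvtColor(p,cv2.COLOR_RGB2BGR)); np.savez(f'pics/{f}.npz',p=p,d=d); return p,d
def pix(n,X):
    c=camera_info(n);K=np.array([[c['fx'],0,c['cx']],[0,c['fy'],c['cy']],[0,0,1.]])
    return cv2.projectPoints(np.array(X,float).reshape(-1,1,3),cv2.Rodrigues(np.array(c['R'],float))[0],np.array(c['t'],float),K,np.array(c['dist_coeffs'],float))[0][:,0]
def cloud(n,d):
    c=camera_info(n);K=np.array([[c['fx'],0,c['cx']],[0,c['fy'],c['cy']],[0,0,1.]])
    v,u=np.mgrid[:400,:640]
    q=cv2.undistortPoints(np.stack([u,v],-1).reshape(-1,1,2).astype(float),K,np.array(c['dist_coeffs'],float))[:,0]
    P=np.c_[q,np.ones(len(q))]*d.reshape(-1,1)
    return ((P-np.array(c['t']))@np.array(c['R'])).reshape(400,640,3)
E
python3 - <<'E'
from h import *
for n in('top','side'):
    snap(n,n+'0'); c=camera_info(n); print(n,-np.array(c['R']).T@np.array(c['t']),c['fx'])
    for t in ['objective_tiny','objective_small','objective_medium','objective_large','base_tiny','base_small','base_medium','base_large','eyepiece_a']:
        for r in spot_point(n,t):
            print(t,round(r['p'],2),np.round(r['point']),np.round(pix(n,r['point'])[0]))
print(get_obs())
E
```

```text
pics
top [ 436.36013528   12.60945018 1165.57552476] 465.6080492181092
objective_tiny 0.51 [ 484. -119.    0.] [377. 220.]
objective_tiny 0.45 [ 484. -398.    2.] [489. 216.]
objective_tiny 0.29 [496. 390.   2.] [174. 220.]
objective_small 0.72 [390. 319.  -2.] [203. 262.]
objective_small 0.51 [ 487. -119.    1.] [378. 218.]
objective_medium 0.71 [394. 320.   0.] [202. 261.]
objective_large 0.8 [496. 388.  -2.] [175. 220.]
base_tiny 0.63 [626.  67.  -2.] [302. 166.]
base_small 0.75 [616. 179.   2.] [257. 170.]
base_small 0.6 [611. 277.   5.] [218. 173.]
base_medium 0.9 [ 384. -290.    0.] [448. 258.]
base_large 0.92 [489. 125.  -1.] [280. 220.]
eyepiece_a 0.57 [ 595. -281.    4.] [441. 174.]
eyepiece_a 0.52 [ 654. -110.   -2.] [372. 153.]
side [ 335.00915636 -896.94320706  800.50014696] 390.1869719586656
objective_tiny 0.51 [ 480. -397.    4.] [342. 324.]
objective_small 0.63 [ 591. -282.    2.] [374. 280.]
objective_small 0.52 [ 483. -120.    2.] [322. 241.]
objective_medium 0.71 [393. 319.   1.] [276. 161.]
objective_large 0.76 [496. 392.   3.] [301. 147.]
base_tiny 0.63 [625.  65.
[... 272 characters left out ...]
. -284.    1.] [375. 280.]
{'t': 1.0, 'qpos': array([-1.34049767e+00,  3.06768159e-01,  1.50638018e+00, -1.84445792e-05,
        1.32839788e+00, -7.35441027e-02]), 'qd': array([-0.00102765,  0.00053525, -0.00113874,  0.00088062,  0.00036684,
       -0.00013471]), 'effort': array([ 1.63966386e-03, -4.57487833e+01, -2.52340972e+01,  2.99371486e-04,
        6.73491104e-04, -6.82491418e-06]), 'eef_pos': array([ 171.98390607, -548.69018753,  303.93065498]), 'ee_rot': array([ 3.10535999e+00,  4.75440937e-01, -2.23287686e-05]), 'wrist_force': array([ 0.36655873,  0.38660669, -0.04614916]), 'torque': array([-0.0261581 ,  0.02643384, -0.001303  ]), 'grasp_force': 0.0, 'grip_width': 85.41200387153329}
```

View pics/top0.png

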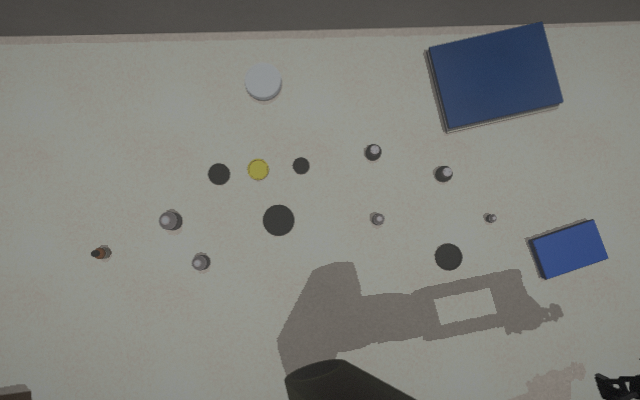

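View pics/side0.png

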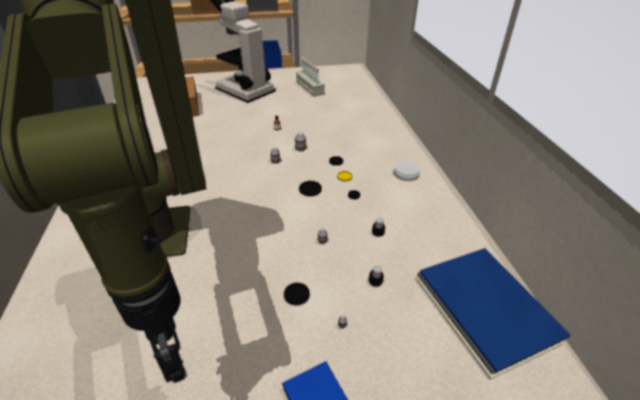

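```bash
python3 - <<'E'
from h import *
z=np.load('pics/top0.npz');W=cloud('top',z['d'])
m=(z['d']>0)&(W[...,2]>5)&(W[...,2]<75)
k,L,s,c=cv2.connectedComponentsWithStats(m.astype(np.uint8))
for i in range(1,k):
    if s[i,4]<30: continue
    P=W[L==i]; zt=np.percentile(P[:,2],98)
    (cx,cy),r=cv2.minEnclosingCircle(P[:,:2].astype(np.float32))
    T=P[P[:,2]>zt-6]
    print(np.round(c[i]),s[i],'zmax',round(zt),'enc',round(cx),round(cy),round(r),'top mean',T.mean(0).round(), z['p'][L==i].mean(0).round())
E
```

```text
[494.  77.] [  426    21   138   113 10652] zmax 41 enc 832 -418 181 top mean [ 834. -419.   38.] [50. 64. 90.]
[263.  81.] [ 245   62   37   39 1118] zmax 34 enc 839 159 47 top mean [838. 159.  30.] [141. 144. 144.]
[373. 152.] [366 144  16  17 212] zmax 52 enc 652 -112 20 top mean [ 652. -112.   50.] [90. 89. 88.]
[301. 165.] [293 157  17  17  75] zmax 13 enc 625 69 21 top mean [624.  70.  10.] [70. 70. 66.]
[258. 169.] [248 158  21  23  99] zmax 13 enc 619 179 28 top mean [619. 178.   9.] [136. 129.  76.]
[219. 174.] [209 163  21  22  99] zmax 13 enc 609 275 27 top mean [607. 274.   9.] [67. 67. 63.]
[444. 174.] [436 166  17  16 218] zmax 53 enc 593 -285 20 top mean [ 593. -285.   50.] [87. 86. 85.]
[279. 220.] [263 205  32  31 152] zmax 13 enc 489 128 39 top mean [489. 127.  10.] [68. 68. 65.]
[170. 221.] [158 212  24  18 351] zmax 68 enc 494 391 22 top mean [493. 390.  65.] [99. 96. 95.]
[378. 219.] [372 213  13  12 119] zmax 48 enc 485 -118 14 top mean [ 485. -117.   45.] [105. 102. 101.]
[491. 218.] [486 214  11   9  75] zmax 39 enc 480 -397 11 top mean [ 479. -395.   37.] [94. 92. 91.]
[568. 249.] [ 528  219   80   61 2960] zmax 34 enc 398 -578 94 top mean [ 399. -578.   30.] [ 55.  74. 119.]
[449. 257.] [436 244  27  26 136] zmax 14 enc 387 -290 33 top mean [ 386. -290.   11.] [64. 63. 61.]
[101. 253.] [ 91 247  20  12 180] zmax 62 enc 421 557 14 top mean [421. 559.  59.] [79. 70. 62.]
[200. 262.] [191 255  20  16 240] zmax 59 enc 392 318 20 top mean [391. 318.  56.] [100.  98.  96.]
[ 16. 396.] [  0 391  30   9 196] zmax 58 enc 85 769 36 top mean [ 92. 740.  56.] [54. 47. 41.]
```

Large objective is at top px (170,221), medium (200,262), small (378,219) and tiny (491,218). Things that could be mistaken for them: eyepieces at (373,152) and (444,174), and a brown bottle at (101,253). The black bases are tiny (301,165), small (219,174), medium (449,257) and large (279,220). The yellow look-alike at (258,169) is not used. Depth heights and radii agree with the listed sizes. Next I'll make one close crop to check the first choice.

```bash
cat >> h.py <<'E'
def go(*X):
    from scipy.spatial.transform import Rotation as R
    o=get_obs(); r=R.from_rotvec(o['ee_rot']); p=o['eef_pos']
    print('t',round(o['t'],2),'tcp',p.round(1),'q',o['qpos'].round(2),'w',round(o['grip_width'],1),'g',round(o['grasp_force'],1),'F',o['wrist_force'].round(1))
    print('tool axes',r.as_matrix().round(3).tolist())
    for x in X:
        d=r.inv().apply(np.array(x)-p); print(x,'tool delta',d.round(1)); p=np.array(x,float)
E
python3 - <<'E'
from h import *
a=cv2.imread('pics/top0.png')
cv2.imwrite('pics/crop.png',np.hstack([cv2.resize(a[y-25:y+25,x-25:x+25],(250,250),interpolation=2) for x,y in((378,219),(219,174),(258,169))]))
go((485,-118,200),(485,-118,96))
E
```

```text
t 1.0 tcp [ 172.  -548.7  303.9] q [-1.34  0.31  1.51 -0.    1.33 -0.07] w 85.4 g 0.0 F [ 0.4  0.4 -0. ]
tool axes [[0.954, 0.299, -0.0], [0.299, -0.954, -0.0], [-0.0, 0.0, -1.0]]
(485, -118, 200) tool delta [ 427.5 -317.3  103.9]
(485, -118, 96) tool delta [  0.  -0. 104.]
```

View pics/crop.png

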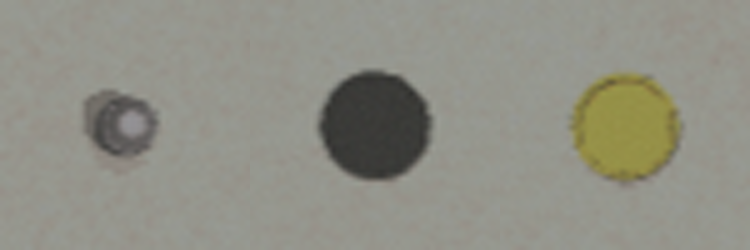

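The crop shows the small objective as a bright barrel with a nose, at (378,219), the true black small base at (219,174), and the yellow decoy at (258,169). I'm starting with the small objective.

Call:
carry_out:
  grip: [1,1,1,1,1]
  translation:
    - [43,-32,10]
    - [43,-32,10]
    - [43,-32,10]
    - [43,-32,10]
    - [43,-32,10]
  twist:
    - [0,0,0]
    - [0,0,0]
    - [0,0,0]
    - [0,0,0]
    - [0,0,0]

```text
t: 1.62
eef_pos: [330.2, -330.4, 253.9]
ee_rot: [3.105, 0.475, 0.001]
wrist_force: [0.7, 0.2, 0.1]
grip_width: 85.2
grasp_force: 0.0
```

Call:
carry_out:
  grip: [1,1,1,1,0.8]
  translation:
    - [43,-32,10]
    - [43,-32,10]
    - [43,-32,10]
    - [43,-32,10]
    - [0,0,0]
  twist:
    - [0,0,0]
    - [0,0,0]
    - [0,0,0]
    - [0,0,0]
    - [0,0,0]

```text
t: 2.25
eef_pos: [456.7, -155.2, 213.4]
ee_rot: [-3.103, -0.484, -0.0]
wrist_force: [0.2, 0.1, 0.2]
grip_width: 69.8
grasp_force: 0.0
```

```bash
python3 - <<'E'
from h import *
go((485,-118,150),(485,-118,94))
E
```

```text
t 2.25 tcp [ 456.7 -155.2  213.4] q [-0.42  0.27  1.82  0.    1.05  0.85] w 69.8 g 0.0 F [0.2 0.1 0.2]
tool axes [[0.953, 0.304, -0.0], [0.304, -0.953, 0.001], [0.0, -0.001, -1.0]]
(485, -118, 150) tool delta [ 38.3 -26.8  63.4]
(485, -118, 94) tool delta [-0.   0.1 56. ]
```

Call:
carry_out:
  grip: [0.8,0.8,0.8,0.8,0.8]
  translation:
    - [38,-27,30]
    - [0,0,33]
    - [0,0,30]
    - [0,0,32]
    - [0,0,0]
  twist:
    - [0,0,0]
    - [0,0,0]
    - [0,0,0]
    - [0,0,0]
    - [0,0,0]

```text
t: 2.88
eef_pos: [481.5, -121.3, 87.3]
ee_rot: [-3.103, -0.474, 0.007]
wrist_force: [-0.0, 0.2, -0.1]
grip_width: 68.4
grasp_force: 0.0
```

```bash
python3 - <<'E'
from h import *
go((485,-118,88))
p,d=snap('side','side1')
x,y=map(int,pix('side',[485,-118,40])[0]); print(x,y)
cv2.imwrite('pics/s1.png',cv2.resize(cv2.cvtColor(p,cv2.COLOR_RGB2BGR)[y-50:y+40,x-60:x+60],None,fx=5,fy=5,interpolation=2))
E
```

```text
t 2.88 tcp [ 481.5 -121.3   87.3] q [-0.33  0.48  1.93 -0.    0.75  0.94] w 68.4 g 0.0 F [-0.   0.2 -0.1]
tool axes [[0.954, 0.298, -0.005], [0.298, -0.954, 0.001], [-0.004, -0.003, -1.0]]
(485, -118, 88) tool delta [ 4.3 -2.1 -0.7]
322 230
```

View pics/s1.png

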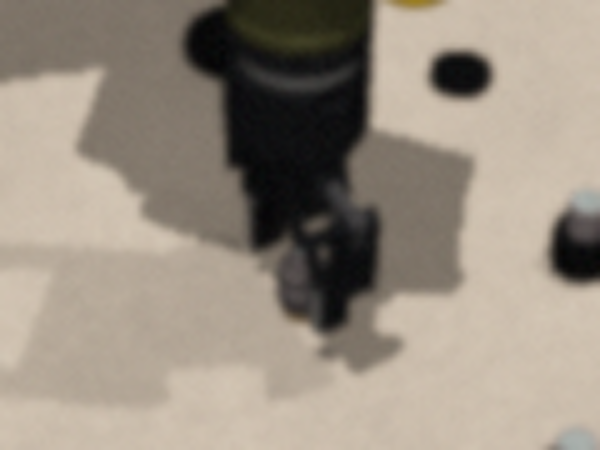

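The fingers straddle the barrel, which is at about (322,230) in the full frame, and clear the bench. I'm closing on it.

Call:
carry_out:
  grip: [0.8,0.5,0.2,0.1,0.1]
  translation:
    - [4,-2,0]
    - [0,0,0]
    - [0,0,0]
    - [0,0,0]
    - [0,0,0]
  twist:
    - [0,0,0]
    - [0,0,0]
    - [0,0,0]
    - [0,0,0]
    - [0,0,0]
  squeeze: 30

```text
t: 3.55
eef_pos: [486.9, -117.9, 89.9]
ee_rot: [3.105, 0.475, 0.002]
wrist_force: [-1.0, 0.3, 5.3]
grip_width: 26.7
grasp_force: 29.1
```

```bash
python3 - <<'E'
from h import *
go((485,-118,160),(608,275,190))
E
```

```text
t 3.55 tcp [ 486.9 -117.9   89.9] q [-0.32  0.47  1.92  0.    0.75  0.94] w 26.7 g 29.1 F [-1.   0.3  5.3]
tool axes [[0.954, 0.299, 0.002], [0.299, -0.954, -0.0], [0.001, 0.001, -1.0]]
(485, -118, 160) tool delta [ -1.8  -0.4 -70.1]
(608, 275, 190) tool delta [ 235.  -338.2  -30. ]
```

Call:
carry_out:
  grip: [0.1,0.1,0.1,0.1,0.1]
  translation:
    - [0,0,-10]
    - [0,0,-30]
    - [0,0,-40]
    - [13,-19,-20]
    - [26,-38,0]
  twist:
    - [0,0,0]
    - [0,0,0]
    - [0,0,0]
    - [0,0,0]
    - [0,0,0]

```text
t: 4.18
eef_pos: [508.0, -52.5, 191.6]
ee_rot: [3.104, 0.471, 0.008]
wrist_force: [-0.0, 0.2, -2.2]
grip_width: 26.8
grasp_force: 29.8
```

Call:
carry_out:
  grip: [0.1,0.1,0.1,0.1,0.1]
  translation:
    - [30,-43,0]
    - [30,-43,0]
    - [30,-43,0]
    - [30,-43,0]
    - [30,-43,0]
  twist:
    - [0,0,0]
    - [0,0,0]
    - [0,0,0]
    - [0,0,0]
    - [0,0,0]

```text
t: 4.8
eef_pos: [585.5, 199.9, 189.4]
ee_rot: [3.105, 0.476, -0.0]
wrist_force: [0.4, -0.6, -1.5]
grip_width: 26.7
grasp_force: 29.8
```

Call:
carry_out:
  grip: [0.1,0.1,0.1]
  translation:
    - [26,-38,0]
    - [13,-19,0]
    - [0,0,0]
  twist:
    - [0,0,0]
    - [0,0,0]
    - [0,0,0]

```text
t: 5.18
eef_pos: [605.6, 265.5, 188.9]
ee_rot: [3.105, 0.479, -0.0]
wrist_force: [-1.0, -0.2, -0.9]
grip_width: 26.8
grasp_force: 29.8
```

```bash
python3 - <<'E'
from h import *
go((608,275,130),(608,275,95))
E
```

```text
t 5.17 tcp [605.6 265.5 188.9] q [ 0.35  0.52  1.46 -0.    1.16  1.61] w 26.8 g 29.8 F [-1.  -0.2 -0.9]
tool axes [[0.954, 0.301, -0.0], [0.301, -0.954, -0.0], [-0.0, 0.0, -1.0]]
(608, 275, 130) tool delta [ 5.2 -8.4 58.9]
(608, 275, 95) tool delta [ 0. -0. 35.]
```

Call:
carry_out:
  grip: [0.1,0.1,0.1,0.1,0.1]
  translation:
    - [3,-5,15]
    - [0,0,30]
    - [0,0,30]
    - [0,0,12]
    - [0,0,0]
  twist:
    - [0,0,0]
    - [0,0,0]
    - [0,0,0]
    - [0,0,0]
    - [0,0,0]

```text
t: 5.8
eef_pos: [606.2, 268.8, 100.7]
ee_rot: [3.105, 0.474, -0.005]
wrist_force: [0.3, 0.5, -0.9]
grip_width: 26.5
grasp_force: 29.8
```

```bash
python3 - <<'E'
from h import *
go((610,275,94))
E
```

```text
t 5.8 tcp [606.2 268.8 100.7] q [ 0.35  0.62  1.53 -0.    0.99  1.62] w 26.5 g 29.8 F [ 0.3  0.5 -0.9]
tool axes [[0.955, 0.298, -0.003], [0.298, -0.955, -0.001], [-0.003, 0.0, -1.0]]
(610, 275, 94) tool delta [ 5.5 -4.8  6.6]
```

Call:
carry_out:
  grip: [0.1,0.1,0.1,0.1]
  translation:
    - [5,-5,0]
    - [0,0,3]
    - [0,0,2]
    - [0,0,0]
  twist:
    - [0,0,0]
    - [0,0,0]
    - [0,0,0]
    - [0,0,0]

```text
t: 6.3
eef_pos: [610.1, 276.2, 97.0]
ee_rot: [3.105, 0.476, -0.0]
wrist_force: [-0.0, -0.7, -0.9]
grip_width: 26.1
grasp_force: 29.8
```

Call:
carry_out:
  grip: [0.1,0.1,0.1,0.1]
  translation:
    - [0,0,2]
    - [0,0,1.5]
    - [0,0,0]
    - [0,0,0]
  twist:
    - [0,0,0]
    - [0,0,0]
    - [0,0,0]
    - [0,0,0]

```text
t: 6.8
eef_pos: [610.3, 276.2, 93.4]
ee_rot: [3.105, 0.475, -0.0]
wrist_force: [-0.7, 0.5, -1.1]
grip_width: 26.6
grasp_force: 29.8
```

Call:
carry_out:
  grip: [0.1,0.1,0.1,0.1]
  translation:
    - [0,0,1]
    - [0,0,1]
    - [0,0,0]
    - [0,0,0]
  twist:
    - [0,0,0]
    - [0,0,0]
    - [0,0,0]
    - [0,0,0]

```text
t: 7.3
eef_pos: [610.4, 276.3, 92.9]
ee_rot: [-3.105, -0.475, -0.002]
wrist_force: [-2.2, -1.4, 7.3]
grip_width: 26.9
grasp_force: 30.6
```

Contact at the expected height (92.9). Releasing and rising.

Call:
carry_out:
  grip: [0.4,0.5,0.7,0.7,0.7]
  translation:
    - [0,0,0]
    - [0,0,0]
    - [0,0,0]
    - [0,0,0]
    - [0,0,-10]
  twist:
    - [0,0,0]
    - [0,0,0]
    - [0,0,0]
    - [0,0,0]
    - [0,0,0]

```text
t: 7.92
eef_pos: [609.6, 275.9, 100.7]
ee_rot: [3.105, 0.475, -0.004]
wrist_force: [0.2, -0.1, -0.2]
grip_width: 60.0
grasp_force: 0.0
```

Call:
carry_out:
  grip: [0.8,0.8,0.8,0.8]
  translation:
    - [0,0,-30]
    - [0,0,-40]
    - [0,0,-40]
    - [0,0,0]
  twist:
    - [0,0,0]
    - [0,0,0]
    - [0,0,0]
    - [0,0,0]

```text
t: 8.43
eef_pos: [612.6, 277.1, 216.6]
ee_rot: [-3.103, -0.475, -0.015]
wrist_force: [0.6, 0.7, 0.1]
grip_width: 68.5
grasp_force: 0.0
```

```bash
python3 - <<'E'
from h import *
go((493.5,390.5,200),(493.5,390.5,101))
E
```

```text
t 8.43 tcp [612.6 277.1 216.6] q [0.36 0.5  1.41 0.   1.22 1.63] w 68.5 g 0.0 F [0.6 0.7 0.1]
tool axes [[0.954, 0.299, 0.009], [0.299, -0.954, 0.003], [0.01, -0.001, -1.0]]
(493.5, 390.5, 200) tool delta [ -79.9 -143.8   15.9]
(493.5, 390.5, 101) tool delta [-0.9  0.1 99. ]
```

Call:
carry_out:
  grip: [1,1,1,1,1]
  translation:
    - [-20,-36,4]
    - [-20,-36,4]
    - [-20,-36,4]
    - [-20,-36,4]
    - [0,0,0]
  twist:
    - [0,0,0]
    - [0,0,0]
    - [0,0,0]
    - [0,0,0]
    - [0,0,0]

```text
t: 9.05
eef_pos: [487.8, 390.9, 194.2]
ee_rot: [3.104, 0.481, -0.005]
wrist_force: [0.3, -0.7, -0.3]
grip_width: 85.4
grasp_force: 0.0
```

Call:
carry_out:
  grip: [1,1]
  translation:
    - [0,0,0]
    - [0,0,0]
  twist:
    - [0,0,0]
    - [0,0,0]

```text
t: 9.3
eef_pos: [491.8, 389.0, 195.3]
ee_rot: [3.105, 0.474, 0.001]
wrist_force: [0.3, -0.2, 0.1]
grip_width: 85.7
grasp_force: 0.0
```

```bash
python3 - <<'E'
from h import *
go((493.5,390.5,160),(493.5,390.5,100))
E
```

```text
t 9.3 tcp [491.8 389.  195.3] q [ 0.6   0.47  1.53 -0.    1.14  1.87] w 85.7 g 0.0 F [ 0.3 -0.2  0.1]
tool axes [[0.955, 0.298, 0.0], [0.298, -0.955, -0.0], [0.0, 0.0, -1.0]]
(493.5, 390.5, 160) tool delta [ 2.1 -0.9 35.3]
(493.5, 390.5, 100) tool delta [-0. -0. 60.]
```

Call:
carry_out:
  grip: [1,1,1,1,1]
  translation:
    - [2,-1,20]
    - [0,0,30]
    - [0,0,30]
    - [0,0,20]
    - [0,0,0]
  twist:
    - [0,0,0]
    - [0,0,0]
    - [0,0,0]
    - [0,0,0]
    - [0,0,0]

```text
t: 9.93
eef_pos: [492.4, 389.7, 93.7]
ee_rot: [3.104, 0.473, -0.005]
wrist_force: [-0.2, -0.3, 1.3]
grip_width: 85.3
grasp_force: 0.0
```

Call:
carry_out:
  grip: [0.7,0.4,0.3,0.3,0.3]
  translation:
    - [0,0,0]
    - [0,0,0]
    - [0,0,0]
    - [0,0,0]
    - [0,0,0]
  twist:
    - [0,0,0]
    - [0,0,0]
    - [0,0,0]
    - [0,0,0]
    - [0,0,0]
  squeeze: 40

```text
t: 10.55
eef_pos: [493.4, 391.4, 96.9]
ee_rot: [-3.105, -0.476, -0.004]
wrist_force: [-0.2, -2.1, 6.6]
grip_width: 42.9
grasp_force: 41.3
```

```bash
python3 - <<'E'
from h import *
go((493.5,390.5,180),(489,127.5,180))
E
```

```text
t 10.55 tcp [493.4 391.4  96.9] q [ 0.6   0.59  1.62 -0.    0.93  1.87] w 42.9 g 41.3 F [-0.2 -2.1  6.6]
tool axes [[0.954, 0.299, 0.003], [0.299, -0.954, 0.001], [0.003, -0.0, -1.0]]
(493.5, 390.5, 180) tool delta [  0.1   0.9 -83.1]
(489, 127.5, 180) tool delta [-83.  249.6  -0.3]
```

Call:
carry_out:
  grip: [0.3,0.3,0.3,0.3,0.3]
  translation:
    - [0,0,-10]
    - [0,0,-30]
    - [0,0,-40]
    - [-6,18,-10]
    - [-12,36,0]
  twist:
    - [0,0,0]
    - [0,0,0]
    - [0,0,0]
    - [0,0,0]
    - [0,0,0]

```text
t: 11.18
eef_pos: [491.5, 334.1, 185.9]
ee_rot: [-3.104, -0.479, -0.003]
wrist_force: [0.4, -0.9, -3.8]
grip_width: 42.6
grasp_force: 41.4
```

Call:
carry_out:
  grip: [0.3,0.3,0.3,0.3,0.3]
  translation:
    - [-15,44,0]
    - [-15,44,0]
    - [-15,44,0]
    - [-13,40,0]
    - [-7,23,0]
  twist:
    - [0,0,0]
    - [0,0,0]
    - [0,0,0]
    - [0,0,0]
    - [0,0,0]

```text
t: 11.8
eef_pos: [485.5, 125.7, 184.2]
ee_rot: [3.105, 0.473, -0.006]
wrist_force: [0.2, 0.0, -2.2]
grip_width: 42.7
grasp_force: 41.4
```

Call:
carry_out:
  grip: [0.3,0.3]
  translation:
    - [0,0,0]
    - [0,0,0]
  twist:
    - [0,0,0]
    - [0,0,0]

```text
t: 12.05
eef_pos: [487.0, 128.6, 184.9]
ee_rot: [-3.105, -0.474, 0.002]
wrist_force: [0.8, 0.3, -2.3]
grip_width: 42.9
grasp_force: 41.5
```

```bash
python3 - <<'E'
from h import *
go((489,128,106),(489,128,100))
E
```

```text
t 12.05 tcp [487.  128.6 184.9] q [0.17 0.34 1.81 0.   0.99 1.44] w 42.9 g 41.5 F [ 0.8  0.3 -2.3]
tool axes [[0.954, 0.298, -0.001], [0.298, -0.954, 0.0], [-0.001, -0.001, -1.0]]
(489, 128, 106) tool delta [ 1.8  1.2 78.9]
(489, 128, 100) tool delta [0. 0. 6.]
```

Call:
carry_out:
  grip: [0.3,0.3,0.3,0.3,0.3]
  translation:
    - [2,1,20]
    - [0,0,30]
    - [0,0,20]
    - [0,0,9]
    - [0,0,0]
  twist:
    - [0,0,0]
    - [0,0,0]
    - [0,0,0]
    - [0,0,0]
    - [0,0,0]

```text
t: 12.68
eef_pos: [489.7, 129.0, 105.9]
ee_rot: [-3.105, -0.477, 0.002]
wrist_force: [-0.9, 0.3, -2.2]
grip_width: 42.8
grasp_force: 41.5
```

Call:
carry_out:
  grip: [0.3,0.3,0.3,0.3,0.3]
  translation:
    - [0,0,0]
    - [0,0,2]
    - [0,0,1.5]
    - [0,0,0]
    - [0,0,0]
  twist:
    - [0,0,0]
    - [0,0,0]
    - [0,0,0]
    - [0,0,0]
    - [0,0,0]

```text
t: 13.3
eef_pos: [490.0, 128.4, 103.0]
ee_rot: [-3.105, -0.475, -0.0]
wrist_force: [0.3, -0.4, -2.6]
grip_width: 42.8
grasp_force: 41.5
```

Call:
carry_out:
  grip: [0.3,0.3,0.3,0.3,0.3]
  translation:
    - [0,0,1.5]
    - [0,0,1]
    - [0,0,1]
    - [0,0,0]
    - [0,0,0]
  twist:
    - [0,0,0]
    - [0,0,0]
    - [0,0,0]
    - [0,0,0]
    - [0,0,0]

```text
t: 13.92
eef_pos: [489.9, 128.4, 100.0]
ee_rot: [3.105, 0.475, 0.0]
wrist_force: [-2.5, -0.1, 5.4]
grip_width: 42.6
grasp_force: 42.2
```

Call:
carry_out:
  grip: [0.6,0.8,0.9,0.9,0.9]
  translation:
    - [0,0,0]
    - [0,0,0]
    - [0,0,0]
    - [0,0,0]
    - [0,0,-10]
  twist:
    - [0,0,0]
    - [0,0,0]
    - [0,0,0]
    - [0,0,0]
    - [0,0,0]

```text
t: 14.55
eef_pos: [489.4, 128.3, 109.1]
ee_rot: [3.105, 0.475, -0.003]
wrist_force: [-0.8, -0.1, 0.3]
grip_width: 76.8
grasp_force: 0.0
```

Call:
carry_out:
  grip: [0.9,0.9,0.9,0.9]
  translation:
    - [0,0,-30]
    - [0,0,-40]
    - [0,0,-30]
    - [0,0,0]
  twist:
    - [0,0,0]
    - [0,0,0]
    - [0,0,0]
    - [0,0,0]

```text
t: 15.05
eef_pos: [491.7, 128.8, 212.5]
ee_rot: [-3.105, -0.475, -0.011]
wrist_force: [0.2, -0.0, -1.4]
grip_width: 77.1
grasp_force: 0.0
```

```bash
python3 - <<'E'
from h import *
go((392,318,195),(392,318,92))
E
```

```text
t 15.05 tcp [491.7 128.8 212.5] q [ 0.17  0.3   1.77 -0.    1.06  1.44] w 77.1 g 0.0 F [ 0.2 -0.  -1.4]
tool axes [[0.954, 0.299, 0.007], [0.299, -0.954, 0.001], [0.007, 0.001, -1.0]]
(392, 318, 195) tool delta [ -38.6 -210.4   17.1]
(392, 318, 92) tool delta [-7.00e-01 -1.00e-01  1.03e+02]
```

Call:
carry_out:
  grip: [0.9,0.9,0.9,0.9,0.9]
  translation:
    - [-8,-42,4]
    - [-8,-42,4]
    - [-8,-42,4]
    - [-8,-42,4]
    - [-6,-42,0]
  twist:
    - [0,0,0]
    - [0,0,0]
    - [0,0,0]
    - [0,0,0]
    - [0,0,0]

```text
t: 15.68
eef_pos: [389.3, 318.0, 192.3]
ee_rot: [3.104, 0.475, -0.004]
wrist_force: [0.2, 1.1, 1.0]
grip_width: 77.1
grasp_force: 0.0
```

Call:
carry_out:
  grip: [0.9,0.9,0.9]
  translation:
    - [0,0,0]
    - [0,0,0]
    - [0,0,0]
  twist:
    - [0,0,0]
    - [0,0,0]
    - [0,0,0]

```text
t: 16.05
eef_pos: [391.1, 316.5, 193.1]
ee_rot: [3.105, 0.474, -0.001]
wrist_force: [0.0, 0.7, 0.4]
grip_width: 76.9
grasp_force: 0.0
```

```bash
python3 - <<'E'
from h import *
go((392,318,90))
E
```

```text
t 16.05 tcp [391.1 316.5 193.1] q [ 0.6   0.32  1.8  -0.    1.01  1.86] w 76.9 g 0.0 F [0.  0.7 0.4]
tool axes [[0.955, 0.298, -0.0], [0.298, -0.955, -0.001], [-0.001, 0.001, -1.0]]
(392, 318, 90) tool delta [  1.3  -1.2 103.1]
```

Call:
carry_out:
  grip: [0.9,0.9,0.9,0.9,0.9]
  translation:
    - [1,-1,25]
    - [0,0,35]
    - [0,0,30]
    - [0,0,14]
    - [0,0,0]
  twist:
    - [0,0,0]
    - [0,0,0]
    - [0,0,0]
    - [0,0,0]
    - [0,0,0]

```text
t: 16.68
eef_pos: [391.5, 317.9, 88.8]
ee_rot: [3.105, 0.473, -0.003]
wrist_force: [-0.2, 0.3, 0.7]
grip_width: 77.1
grasp_force: 0.0
```

Call:
carry_out:
  grip: [0.7,0.4,0.2,0.2,0.2]
  translation:
    - [0,0,0]
    - [0,0,0]
    - [0,0,0]
    - [0,0,0]
    - [0,0,0]
  twist:
    - [0,0,0]
    - [0,0,0]
    - [0,0,0]
    - [0,0,0]
    - [0,0,0]
  squeeze: 35

```text
t: 17.3
eef_pos: [392.2, 319.0, 90.6]
ee_rot: [-3.105, -0.476, -0.004]
wrist_force: [0.8, -0.6, 6.3]
grip_width: 34.9
grasp_force: 34.5
```

```bash
python3 - <<'E'
from h import *
go((392,318,150),(450,200,190),(460,-180,190),(388,-290,190))
E
```

```text
t 17.3 tcp [392.2 319.   90.6] q [ 0.6   0.48  1.91 -0.    0.76  1.87] w 34.9 g 34.5 F [ 0.8 -0.6  6.3]
tool axes [[0.954, 0.299, 0.002], [0.299, -0.954, 0.001], [0.002, -0.0, -1.0]]
(392, 318, 150) tool delta [ -0.3   0.9 -59.4]
(450, 200, 190) tool delta [ 20.1 129.9 -40. ]
(460, -180, 190) tool delta [-104.3  365.6   -0.4]
(388, -290, 190) tool delta [-101.6   83.4   -0.3]
```

Call:
carry_out:
  grip: [0.2,0.2,0.2,0.2,0.2]
  translation:
    - [0,0,-10]
    - [0,0,-30]
    - [0,0,-40]
    - [3,20,-25]
    - [6,38,0]
  twist:
    - [0,0,0]
    - [0,0,0]
    - [0,0,0]
    - [0,0,0]
    - [0,0,0]

```text
t: 17.92
eef_pos: [418.5, 267.1, 197.2]
ee_rot: [-3.102, -0.479, -0.008]
wrist_force: [0.4, -0.3, -2.3]
grip_width: 34.8
grasp_force: 35.6
```

Call:
carry_out:
  grip: [0.2,0.2,0.2,0.2,0.2]
  translation:
    - [6,40,0]
    - [5,40,0]
    - [-11,45,0]
    - [-13,45,0]
    - [-13,45,0]
  twist:
    - [0,0,0]
    - [0,0,0]
    - [0,0,0]
    - [0,0,0]
    - [0,0,0]

```text
t: 18.55
eef_pos: [456.6, 51.8, 194.7]
ee_rot: [-3.105, -0.476, 0.0]
wrist_force: [0.8, -0.4, -1.9]
grip_width: 34.7
grasp_force: 35.6
```

Call:
carry_out:
  grip: [0.2,0.2,0.2,0.2,0.2]
  translation:
    - [-13,45,0]
    - [-13,45,0]
    - [-13,45,0]
    - [-13,45,0]
    - [-15,45,0]
  twist:
    - [0,0,0]
    - [0,0,0]
    - [0,0,0]
    - [0,0,0]
    - [0,0,0]

```text
t: 19.18
eef_pos: [460.1, -182.9, 194.8]
ee_rot: [-3.105, -0.475, -0.0]
wrist_force: [0.6, -0.4, -1.4]
grip_width: 34.7
grasp_force: 35.6
```

```bash
python3 - <<'E'
from h import *
go((388,-290,190))
E
```

```text
t 19.18 tcp [ 460.1 -182.9  194.8] q [-0.46  0.31  1.82  0.    1.01  0.8 ] w 34.7 g 35.6 F [ 0.6 -0.4 -1.4]
tool axes [[0.954, 0.299, 0.0], [0.299, -0.954, 0.0], [0.0, -0.0, -1.0]]
(388, -290, 190) tool delta [-100.8   80.6    4.7]
```

Call:
carry_out:
  grip: [0.2,0.2,0.2,0.2,0.2]
  translation:
    - [-36,25,0]
    - [-34,25,0]
    - [-30,24,0]
    - [0,0,0]
    - [0,0,0]
  twist:
    - [0,0,0]
    - [0,0,0]
    - [0,0,0]
    - [0,0,0]
    - [0,0,0]

```text
t: 19.8
eef_pos: [386.9, -281.7, 194.6]
ee_rot: [-3.105, -0.474, -0.0]
wrist_force: [-0.3, 0.4, -1.6]
grip_width: 34.7
grasp_force: 35.5
```

```bash
python3 - <<'E'
from h import *
go((387,-290,100))
E
```

```text
t 19.8 tcp [ 386.9 -281.7  194.6] q [-0.72  0.29  1.85  0.    1.    0.55] w 34.7 g 35.5 F [-0.3  0.4 -1.6]
tool axes [[0.954, 0.298, 0.0], [0.298, -0.954, 0.001], [0.0, -0.001, -1.0]]
(387, -290, 100) tool delta [-2.4  8.  94.6]
```

Call:
carry_out:
  grip: [0.2,0.2,0.2,0.2,0.2]
  translation:
    - [-2,7,20]
    - [0,0,35]
    - [0,0,30]
    - [0,0,9]
    - [0,0,0]
  twist:
    - [0,0,0]
    - [0,0,0]
    - [0,0,0]
    - [0,0,0]
    - [0,0,0]

```text
t: 20.42
eef_pos: [387.6, -288.7, 100.2]
ee_rot: [-3.104, -0.477, 0.001]
wrist_force: [0.0, 0.2, -1.9]
grip_width: 34.9
grasp_force: 35.5
```

Call:
carry_out:
  grip: [0.2,0.2,0.2,0.2]
  translation:
    - [0,0,0]
    - [0,0,2]
    - [0,0,0]
    - [0,0,0]
  twist:
    - [0,0,0]
    - [0,0,0]
    - [0,0,0]
    - [0,0,0]

```text
t: 20.92
eef_pos: [387.3, -289.5, 98.7]
ee_rot: [3.105, 0.475, 0.001]
wrist_force: [-0.5, 0.8, -2.2]
grip_width: 34.7
grasp_force: 35.5
```

Contact should come at about 93.6.

Call:
carry_out:
  grip: [0.2,0.2,0.2,0.2,0.2]
  translation:
    - [0,0,2]
    - [0,0,1.5]
    - [0,0,1]
    - [0,0,0]
    - [0,0,0]
  twist:
    - [0,0,0]
    - [0,0,0]
    - [0,0,0]
    - [0,0,0]
    - [0,0,0]

```text
t: 21.55
eef_pos: [387.3, -289.4, 93.9]
ee_rot: [-3.105, -0.475, 0.0]
wrist_force: [0.2, -0.3, -1.7]
grip_width: 35.0
grasp_force: 35.7
```

Call:
carry_out:
  grip: [0.2,0.2,0.2]
  translation:
    - [0,0,1]
    - [0,0,0]
    - [0,0,0]
  twist:
    - [0,0,0]
    - [0,0,0]
    - [0,0,0]

```text
t: 21.92
eef_pos: [387.3, -289.4, 93.6]
ee_rot: [3.105, 0.475, 0.0]
wrist_force: [-1.2, 1.2, 4.8]
grip_width: 35.3
grasp_force: 36.4
```

Call:
carry_out:
  grip: [0.5,0.7,0.8,0.8,0.8]
  translation:
    - [0,0,0]
    - [0,0,0]
    - [0,0,0]
    - [0,0,0]
    - [0,0,-10]
  twist:
    - [0,0,0]
    - [0,0,0]
    - [0,0,0]
    - [0,0,0]
    - [0,0,0]

```text
t: 22.55
eef_pos: [386.8, -289.0, 102.6]
ee_rot: [-3.104, -0.475, 0.002]
wrist_force: [-0.7, -0.8, 0.9]
grip_width: 68.7
grasp_force: 0.0
```

Call:
carry_out:
  grip: [0.8,0.8,0.7,0.7]
  translation:
    - [0,0,-30]
    - [0,0,-40]
    - [0,0,-30]
    - [0,0,0]
  twist:
    - [0,0,0]
    - [0,0,0]
    - [0,0,0]
    - [0,0,0]

```text
t: 23.05
eef_pos: [388.6, -290.5, 205.9]
ee_rot: [3.1, 0.475, 0.007]
wrist_force: [0.1, -0.4, -0.1]
grip_width: 60.2
grasp_force: 0.0
```

```bash
python3 - <<'E'
from h import *
go((479.5,-396.5,195),(479.5,-396.5,86))
E
```

```text
t 23.05 tcp [ 388.6 -290.5  205.9] q [-0.73  0.28  1.83 -0.    1.02  0.54] w 60.2 g 0.0 F [ 0.1 -0.4 -0.1]
tool axes [[0.954, 0.299, 0.005], [0.299, -0.954, -0.004], [0.003, 0.006, -1.0]]
(479.5, -396.5, 195) tool delta [ 55.  128.3  11.9]
(479.5, -396.5, 86) tool delta [ -0.4  -0.6 109. ]
```

Call:
carry_out:
  grip: [0.6,0.6,0.6,0.6,0.6]
  translation:
    - [14,32,3]
    - [14,32,3]
    - [14,32,3]
    - [13,32,3]
    - [0,0,0]
  twist:
    - [0,0,0]
    - [0,0,0]
    - [0,0,0]
    - [0,0,0]
    - [0,0,0]

```text
t: 23.68
eef_pos: [479.3, -396.8, 189.5]
ee_rot: [3.105, 0.474, 0.0]
wrist_force: [-0.6, -0.1, -0.2]
grip_width: 51.1
grasp_force: 0.0
```

Call:
carry_out:
  grip: [0.6,0.6,0.6]
  translation:
    - [0,0,0]
    - [0,0,0]
    - [0,0,0]
  twist:
    - [0,0,0]
    - [0,0,0]
    - [0,0,0]

```text
t: 24.05
eef_pos: [477.5, -394.4, 191.0]
ee_rot: [-3.105, -0.476, 0.0]
wrist_force: [-0.6, 0.3, 0.5]
grip_width: 51.2
grasp_force: 0.0
```

```bash
python3 - <<'E'
from h import *
go((479.5,-396.5,86))
E
```

```text
t 24.05 tcp [ 477.5 -394.4  191. ] q [-0.76  0.47  1.56 -0.    1.12  0.51] w 51.2 g 0.0 F [-0.6  0.3  0.5]
tool axes [[0.954, 0.299, -0.0], [0.299, -0.954, 0.0], [-0.0, -0.0, -1.0]]
(479.5, -396.5, 86) tool delta [  1.3   2.7 105. ]
```

Call:
carry_out:
  grip: [0.6,0.6,0.6,0.6,0.6]
  translation:
    - [1.5,2.5,25]
    - [0,0,35]
    - [0,0,30]
    - [0,0,15]
    - [0,0,0]
  twist:
    - [0,0,0]
    - [0,0,0]
    - [0,0,0]
    - [0,0,0]
    - [0,0,0]

```text
t: 24.68
eef_pos: [479.7, -396.5, 85.2]
ee_rot: [-3.104, -0.475, 0.002]
wrist_force: [-0.0, -0.1, -0.1]
grip_width: 51.1
grasp_force: 0.0
```

Call:
carry_out:
  grip: [0.5,0.3,0.15,0.05,0.05]
  translation:
    - [0,0,0]
    - [0,0,0]
    - [0,0,0]
    - [0,0,0]
    - [0,0,0]
  twist:
    - [0,0,0]
    - [0,0,0]
    - [0,0,0]
    - [0,0,0]
    - [0,0,0]
  squeeze: 25

```text
t: 25.3
eef_pos: [480.8, -397.6, 87.2]
ee_rot: [3.104, 0.475, 0.002]
wrist_force: [0.3, 0.4, 6.6]
grip_width: 18.7
grasp_force: 24.5
```

```bash
python3 - <<'E'
from h import *
go((479.5,-396.5,190),(625,69,190))
E
```

```text
t 25.3 tcp [ 480.8 -397.6   87.2] q [-0.76  0.59  1.64  0.    0.9   0.51] w 18.7 g 24.5 F [0.3 0.4 6.6]
tool axes [[0.954, 0.299, 0.002], [0.299, -0.954, -0.002], [0.001, 0.002, -1.0]]
(479.5, -396.5, 190) tool delta [  -0.8   -1.2 -102.8]
(625, 69, 190) tool delta [ 278.1 -400.7   -0.5]
```

Call:
carry_out:
  grip: [0.05,0.05,0.05,0.05,0.05]
  translation:
    - [0,0,-10]
    - [0,0,-30]
    - [0,0,-40]
    - [13,-18,-25]
    - [22,-32,0]
  twist:
    - [0,0,0]
    - [0,0,0]
    - [0,0,0]
    - [0,0,0]
    - [0,0,0]

```text
t: 25.92
eef_pos: [499.9, -340.4, 194.1]
ee_rot: [3.101, 0.471, 0.007]
wrist_force: [0.8, -0.2, -0.6]
grip_width: 18.6
grasp_force: 24.6
```

Call:
carry_out:
  grip: [0.05,0.05,0.05,0.05,0.05]
  translation:
    - [28,-40,0]
    - [28,-40,0]
    - [28,-40,0]
    - [28,-40,0]
    - [28,-40,0]
  twist:
    - [0,0,0]
    - [0,0,0]
    - [0,0,0]
    - [0,0,0]
    - [0,0,0]

```text
t: 26.55
eef_pos: [572.6, -104.6, 191.3]
ee_rot: [3.105, 0.475, 0.0]
wrist_force: [0.1, -0.5, -1.0]
grip_width: 18.4
grasp_force: 24.6
```

Call:
carry_out:
  grip: [0.05,0.05,0.05,0.05,0.05]
  translation:
    - [28,-40,0]
    - [28,-40,0]
    - [28,-40,0]
    - [20,-30,0]
    - [0,0,0]
  twist:
    - [0,0,0]
    - [0,0,0]
    - [0,0,0]
    - [0,0,0]
    - [0,0,0]

```text
t: 27.18
eef_pos: [627.3, 70.8, 191.1]
ee_rot: [-3.104, -0.481, -0.001]
wrist_force: [-0.9, -1.1, -0.8]
grip_width: 18.8
grasp_force: 24.6
```

```bash
python3 - <<'E'
from h import *
go((625.5,69,190))
E
```

```text
t 27.18 tcp [627.3  70.8 191.1] q [0.05 0.48 1.53 0.   1.13 1.31] w 18.8 g 24.6 F [-0.9 -1.1 -0.8]
tool axes [[0.953, 0.303, 0.001], [0.303, -0.953, 0.001], [0.001, -0.0, -1.0]]
(625.5, 69, 190) tool delta [-2.2  1.2  1.1]
```

Call:
carry_out:
  grip: [0.05,0.05,0.05,0.05]
  translation:
    - [0,0,20]
    - [0,0,30]
    - [0,0,20]
    - [0,0,0]
  twist:
    - [0,0,0]
    - [0,0,0]
    - [0,0,0]
    - [0,0,0]

```text
t: 27.68
eef_pos: [625.0, 67.0, 119.3]
ee_rot: [-3.105, -0.474, 0.008]
wrist_force: [0.5, 0.3, -0.1]
grip_width: 18.4
grasp_force: 24.6
```

Call:
carry_out:
  grip: [0.05,0.05]
  translation:
    - [0,0,0]
    - [0,0,0]
  twist:
    - [0,0,0]
    - [0,0,0]

```text
t: 27.92
eef_pos: [627.5, 67.8, 122.2]
ee_rot: [3.105, 0.475, 0.003]
wrist_force: [0.5, 0.8, 0.3]
grip_width: 18.4
grasp_force: 24.6
```

```bash
python3 - <<'E'
from h import *
go((626,69,97))
E
```

```text
t 27.93 tcp [627.5  67.8 122.2] q [ 0.04  0.56  1.6  -0.    0.99  1.31] w 18.4 g 24.6 F [0.5 0.8 0.3]
tool axes [[0.954, 0.299, 0.002], [0.299, -0.954, 0.0], [0.002, 0.001, -1.0]]
(626, 69, 97) tool delta [-1.2 -1.6 25.2]
```

Call:
carry_out:
  grip: [0.05,0.05,0.05,0.05,0.05]
  translation:
    - [-1,-1.5,12]
    - [0,0,12]
    - [0,0,2]
    - [0,0,0]
    - [0,0,0]
  twist:
    - [0,0,0]
    - [0,0,0]
    - [0,0,0]
    - [0,0,0]
    - [0,0,0]

```text
t: 28.55
eef_pos: [625.6, 69.3, 95.0]
ee_rot: [3.105, 0.475, 0.001]
wrist_force: [0.5, 0.9, 0.2]
grip_width: 18.8
grasp_force: 24.6
```

Call:
carry_out:
  grip: [0.05,0.05,0.05,0.05,0.05]
  translation:
    - [0,0,2]
    - [0,0,1.5]
    - [0,0,0]
    - [0,0,0]
    - [0,0,0]
  twist:
    - [0,0,0]
    - [0,0,0]
    - [0,0,0]
    - [0,0,0]
    - [0,0,0]

```text
t: 29.18
eef_pos: [625.4, 69.2, 91.5]
ee_rot: [3.105, 0.475, 0.0]
wrist_force: [0.1, 0.4, -0.2]
grip_width: 18.4
grasp_force: 24.6
```

Call:
carry_out:
  grip: [0.05,0.05,0.05,0.05]
  translation:
    - [0,0,1]
    - [0,0,1]
    - [0,0,0]
    - [0,0,0]
  twist:
    - [0,0,0]
    - [0,0,0]
    - [0,0,0]
    - [0,0,0]

```text
t: 29.68
eef_pos: [625.6, 69.3, 90.2]
ee_rot: [3.105, 0.475, 0.001]
wrist_force: [-0.8, -0.1, 6.1]
grip_width: 18.8
grasp_force: 25.1
```

Call:
carry_out:
  grip: [0.35,0.5,0.6,0.6,0.6]
  translation:
    - [0,0,0]
    - [0,0,0]
    - [0,0,0]
    - [0,0,0]
    - [0,0,-10]
  twist:
    - [0,0,0]
    - [0,0,0]
    - [0,0,0]
    - [0,0,0]
    - [0,0,0]

```text
t: 30.3
eef_pos: [624.7, 69.2, 98.8]
ee_rot: [-3.105, -0.475, 0.003]
wrist_force: [0.3, -0.9, 0.0]
grip_width: 51.3
grasp_force: 0.0
```

Call:
carry_out:
  grip: [0.6,0.6,0.6,0.6,0.6]
  translation:
    - [0,0,-30]
    - [0,0,-40]
    - [0,0,-40]
    - [0,40,-20]
    - [0,50,0]
  twist:
    - [0,0,0]
    - [0,0,0]
    - [0,0,0]
    - [0,0,0]
    - [0,0,0]

```text
t: 30.92
eef_pos: [653.8, -16.4, 233.3]
ee_rot: [3.104, 0.479, 0.01]
wrist_force: [-0.1, -0.7, 0.7]
grip_width: 51.5
grasp_force: 0.0
```

Call:
carry_out:
  grip: [0.6,0.6,0.6,0.6,0.6]
  translation:
    - [-40,50,0]
    - [-40,50,0]
    - [-40,40,0]
    - [0,0,0]
    - [0,0,0]
  twist:
    - [0,0,0]
    - [0,0,0]
    - [0,0,0]
    - [0,0,0]
    - [0,0,0]

```text
t: 31.55
eef_pos: [580.9, -183.3, 230.0]
ee_rot: [-3.105, -0.474, -0.002]
wrist_force: [0.1, 0.2, 0.4]
grip_width: 51.4
grasp_force: 0.0
```

```bash
python3 - <<'E'
from h import *
go()
p,d=snap('top','top2');snap('side','side2')
W=cloud('top',d)
B={'tiny':(625,69,21),'small':(608,275,27),'medium':(387,-290,33),'large':(489,127.5,39),'eyeA':(652,-112,20),'eyeB':(593,-285,20)}
a=cv2.cvtColor(p,cv2.COLOR_RGB2BGR);C=[]
for k,(x,y,r) in B.items():
    m=(np.hypot(W[...,0]-x,W[...,1]-y)<r+4)&(d>0)&(W[...,2]>18)
    P=W[m]; 
    if len(P):
        (cx,cy),rr=cv2.minEnclosingCircle(P[:,:2].astype(np.float32)); print(k,(x,y),'now',round(cx,1),round(cy,1),round(rr,1),'z',round(np.percentile(P[:,2],98)))
    u,v=map(int,pix('top',[x,y,20])[0]); C.append(cv2.resize(a[v-22:v+22,u-22:u+22],(250,250),interpolation=2))
cv2.imwrite('pics/chk.png',np.vstack([np.hstack(C[:3]),np.hstack(C[3:])]))
E
```

```text
t 31.55 tcp [ 580.9 -183.3  230. ] q [-0.38  0.41  1.53  0.    1.19  0.89] w 51.4 g 0.0 F [0.1 0.2 0.4]
tool axes [[0.955, 0.298, 0.001], [0.298, -0.955, 0.0], [0.001, -0.0, -1.0]]
tiny (625, 69) now 624.1 68.5 10.0 z 41
small (608, 275) now 608.4 274.6 14.3 z 52
large (489, 127.5) now 489.5 127.6 22.1 z 72
eyeA (652, -112) now 651.9 -111.9 19.4 z 53
eyeB (593, -285) now 589.9 -286.5 18.6 z 51
```

View pics/chk.png

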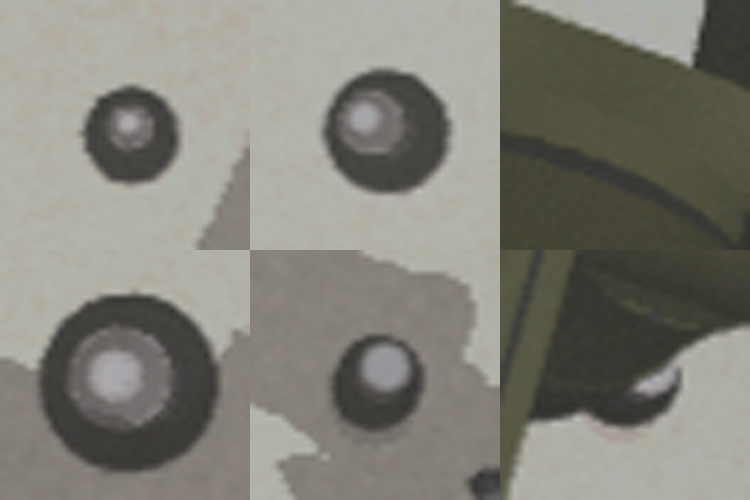

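Tiny, small and large stand centred in their bases, and the tops are at the right heights. The arm hides the medium, so I'm moving it aside to check.

Call:
carry_out:
  grip: [0.6,0.6,0.6,0.6,0.6]
  translation:
    - [0,-50,-10]
    - [0,-50,0]
    - [0,-50,0]
    - [0,-50,0]
    - [0,0,0]
  twist:
    - [0,0,0]
    - [0,0,0]
    - [0,0,0]
    - [0,0,0]
    - [0,0,0]

```text
t: 32.28
eef_pos: [519.5, 12.1, 239.5]
ee_rot: [-3.102, -0.486, 0.002]
wrist_force: [-0.2, -0.5, -0.3]
grip_width: 50.9
grasp_force: 0.0
```

```bash
python3 - <<'E'
from h import *
go()
p,d=snap('top','top3')
W=cloud('top',d)
for k,(x,y,r) in {'medium':(387,-290,33),'eyeB':(593,-285,20)}.items():
    m=(np.hypot(W[...,0]-x,W[...,1]-y)<r+4)&(d>0)&(W[...,2]>18)
    (cx,cy),rr=cv2.minEnclosingCircle(W[m][:,:2].astype(np.float32)); print(k,(x,y),'now',round(cx,1),round(cy,1),round(rr,1),'z',round(np.percentile(W[m][:,2],98)))
E
```

```text
t 32.27 tcp [519.5  12.1 239.5] q [-0.06  0.29  1.71  0.    1.14  1.2 ] w 50.9 g 0.0 F [-0.2 -0.5 -0.3]
tool axes [[0.952, 0.306, -0.001], [0.306, -0.952, 0.001], [-0.001, -0.002, -1.0]]
medium (387, -290) now 385.2 -289.8 18.4 z 62
eyeB (593, -285) now 592.7 -284.5 19.1 z 52
```

View pics/top3.png

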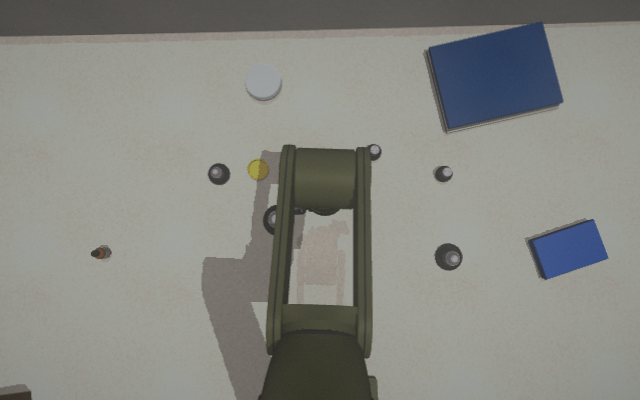

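The medium stands in its base at (449,257), and both eyepieces, at (373,152) and (444,174), have not moved. The arm is clear of everything, so I'm handing in.

```bash
python3 -c "
from workcell import *
print(finish_job())"
```

```text
the job is handed in; nothing more can be done
None
```

All four objectives are standing nose up in the black bases of their own size, each within about 2 mm of centre by the camera; the eyepieces did not move, and the job was handed in at about 32 s (the hand-in returned no verdict).

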